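# Stage the jar, then hold the sprung bin lid just below balance

### The job

First stand the short wide jar upright in the middle of the low plywood stand, setting it down gently, and let go of it. Then take the sprung lid of the grey bin by its bar, raise it past its balance point (where the spring starts to carry it open) without letting it swing fully open, ease it back and hold it still with the fingers just below that point, about 5 to 10 degrees short of it, so that a colleague can load the jar and the lid will drop shut by itself afterwards. Finish while holding the lid there; leave the jar standing on the stand and the other things on the bench alone.

Things in the scene. Friction and masses are not known exactly. Their poses are not given: they have to be found in the camera images.
- jar: Short wide white plastic jar with a steel screw lid and a paper label, 56 mm diameter (lid 50 mm), 85 mm tall, about 0.25 kg, closed, standing upright. Origin: centre of its underside, z up.
- flask: Bystander: slim white bottle, 38 mm diameter, 130 mm tall, standing upright near the jar (the two may have swapped places). Origin: centre of its underside. Leave alone.
- date_stamp: Bystander: hand stamp with a turned knob handle, 32 x 48 x 77 mm tall, loose. Origin: centre of its underside. Leave alone.
- masking_roll: Bystander: roll of masking tape lying flat, 96 mm diameter, 25 mm high, loose. Origin: centre of its underside. Leave alone.
- stand_top (a point): Centre of the flat top of the fixed, low plywood stand (110 x 110 mm, top 40 mm above the bench, aluminium strips on two sides). z up.
- bin: Fixed grey sheet-metal bin, 150 mm deep (its x) x 160 mm wide (its y) x 104 mm tall, with the sprung lid. Origin: centre of its underside; its -x axis is the front, on the robot's side; it may be turned a little (yaw). Its lid is hinged along the back rim.
- lid_hinge (a point): Middle of the hinge pin behind the bin's back rim, 83 mm behind the bin's origin (+x of the bin) and 110 mm above the bench. The pin runs along the bin's y axis. The bar lies at the pin + 200 mm x (cos(lid angle) towards the bin's front, sin(lid angle) up).
- lid_bar (a point): Middle of the lid's round steel pull bar: 12 mm diameter, 118 mm long, parallel to the hinge pin, 200 mm from it, on two thin end arms (100 mm clear between), 30 mm open gap to the lid's edge. Lid shut: in front of the bin, 110 mm above the bench; moves with the lid. Being round, it can turn between finger pads while the tool keeps pointing down.
- lid (a joint): Opening angle of the lid, rad: 0 shut (bar level with the pin), 1.6 at the open stop (bar above the pin). Lid 0.85 kg; its spring balances it at 0.95 rad (54 degrees): below, it falls shut by itself; above, the spring swings it open; no friction holds it. Lifting at the bar takes under 2 N. Just below balance, as wanted at the end: 0.68 to 0.92 rad, best about 0.82.
- stand: The stand itself, fixed; origin at the centre of its underside on the bench.

How it is judged:
On the way, in this order (a step that is already met when the one before it is completed fails the run):
1. the jar stands upright in the middle of the stand, let go, with the lid still shut (horizontal distance between jar and stand_top below 0.02 m and z of jar in the frame of stand_top between -0.006 and 0.006 m and angle between jar's own z axis and vertical below 0.1 rad and linear speed of jar below 0.03 m/s and contact force between the fingers and jar below 0.1 N and value of joint lid below 0.1 rad), for 0.2 s.
2. the lid is raised past its balance point (value of joint lid above 0.97 rad), for 0.1 s.
At the end, for the whole second after the job is handed in: Lid held still by the fingers (over 0.1 N) at 0.68 to 0.92 rad, after being raised past 0.97 rad; its balance is at 0.95 rad. Jar upright (within 0.1 rad) and still on the stand, within 20 mm of its middle, not touched by fingers or lid (horizontal distance between jar and stand_top below 0.02 m and z of jar in the frame of stand_top between -0.006 and 0.006 m and angle between jar's own z axis and vertical below 0.1 rad and linear speed of jar below 0.03 m/s and contact force between the fingers and jar below 0.1 N and value of joint lid between 0.68 and 0.92 rad and velocity of joint lid between -0.05 and 0.05 rad/s and contact force between the fingers and lid above 0.1 N and contact force between jar and lid below 0.1 N); the arm keeps its last pose, push and grip.
It fails at once if the lid swings fully open (over 1.5 rad) (value of joint lid above 1.5 rad).
It fails at once if the jar tips over (over 0.6 rad) (angle between jar's own z axis and vertical above 0.6 rad).
It fails at once if the jar is set down hard (over 40 N on the stand) (contact force between jar and stand above 40 N).
It fails at once if the slim bottle, the hand stamp or the masking tape is disturbed (moved over 20 mm) (distance of any of flask, date_stamp, masking_roll from where it was at the start of the episode above 0.02 m).
It also fails if it takes over 67 s, if anything falls off the work surface, if the arm or the gripper's body presses on something with over 40 N, if the wrist force passes 120 N, or if a joint passes its speed limit or range.

### The arm

A 6-joint arm with a two-finger parallel gripper is mounted at the origin on the work surface; the furniture and walls round the work are solid. World frame = base frame: x ahead of the robot, y to its left, z up, the work surface at z = 0. Lengths are in m, angles in rad, forces in N, time in s.
With the tool pointing down it reaches from about 0.375 to 0.925 m from the base axis. Payload 5.7 kg.
Tool frame: the origin (TCP) lies on the centre line of the jaws, within the pads' length; the fingertips stand 14 mm ahead of it and the grasp point (between the pads) lies 5 mm behind it (env.tip_extent is the z of the fingertips in the tool frame, in m); z points along the fingers, y is the line along which they close (so a half turn about z gives the same grasp; the last joint's range is limited). The gripper opens to 88 mm and grips with 3 to 60 N. Pads are 20 mm wide; open, the fingers measure 115 mm over their backs; the gripper's body (75 mm by 178 mm) begins 61 mm behind the grasp point.
Start: joints at [-1.434, 0.359, 1.51, -0, 1.272, -0.115], TCP at [0.149, -0.581, 0.237] pointing down, gripper open.
Joint ranges: [-2.97, 2.97], [-1.01, 2.36], [0.21, 2.38], [-0.96, 4.11], [0.2, 2.71], [-2.98, 2.98]. Speed limits (rad/s): [2.39, 2.39, 3.14, 3.14, 3.14, 3.14].

### API

Orientations are given as a unit quaternion [x, y, z, w].
In Python, from bench import env, imaging, move_gripper gives the robot as it stands (env), with the cameras (imaging) and the gripper as plain functions. Calls block until the motion is done:
- env.move_ptp(position, orientation): joint-space move of the TCP to a pose.
- env.servo_line(position, orientation=None, rate=0.15, contact_N=None): straight line of the TCP; orientation=None keeps the orientation; rate is the mean speed in m/s. With contact_N (N) it stops when the force on the tool has changed by that much, and returns True; else False.
- env.goto_joints(angles): joint-space move.
- move_gripper(opening): finger opening in m; the grip force is fixed at half the most; returns when the fingers have stopped.
- env.sleep(seconds).
- env.inverse_kinematics(position, orientation): joint angles nearest the present ones, or None.
- env.observe(): the state.
- imaging.capture(name): name is "scene" or "side" or "wrist"; returns a dict with "image" (384x512x3 uint8, blue, green, red), "range_z" (384x512 float32, m along the optical axis (not along the pixel's ray), 0 where there is no reading), "intrinsics" (3x3 intrinsics, pixels), "R" (3x3) and "t" (3): a world point X has camera coordinates R X + t. Camera axes: x right, y down, z forward; pixel columns grow to the right and rows downward; lengths in m; the calibration is good to about 2 mm. A picture is of the moment at which its call begins.
A pose or a line that the arm cannot do raises env.PlanningError and nothing moves.
- env.close_job(): hands the job in; it is judged then, once.
The state is a dict: "clock": time; "joint_pos": joint angles; "qvel": joint speeds; "joint_torque": joint torques, N m; "position": TCP position; "orientation": TCP orientation; "force": force on the tool from outside, world axes, zero at the start; "torque": the same for the moment, N m; "finger_gap": finger opening in m; "grip_force": force on a finger pad.
Only numpy, scipy, OpenCV 4.12 (cv2) and the standard library are available. Lean on these libraries where they do the work, as an engineer would, in place of code of your own. Each camera call takes 0.05 s, during which the arm holds its last target. There are 200 camera calls.

## Working session

There is one attempt and no reset: what is moved stays moved. The work goes in short steps, each a Python script; the robot and the scene stay as the last script left them, time stands still between calls to the robot, and variables do not carry over. Pictures are saved under pics/ and viewed, at most 10 in all, crops included, and the job is handed in when it is done.

```bash
ls; mkdir -p pics; python3 - <<'E'
from bench import env, imaging, move_gripper
import cv2,numpy as np
o=env.observe(); print(o['clock'],o['position'],o['orientation'],o['finger_gap'],env.tip_extent)
for n in ('scene','side'):
    c=imaging.capture(n); cv2.imwrite(f'pics/{n}0.png',c['image']); np.savez(f'{n}0.npz',**c)
    print(n,c['intrinsics'].tolist(),(-c['R'].T@c['t']).round(3),(c['R'][2]).round(3), (c['range_z']>0).mean())
E
```

```text
bench.py
pics
0.0 [ 0.14938632 -0.58041993  0.23581087] [ 9.92082845e-01  1.25581734e-01 -1.85162456e-05 -9.24927541e-04] 0.08787414544486365 0.014
scene [[452.0205086891358, 0.0, 252.31824421161159], [0.0, 452.0205086891358, 196.79412665105747], [0.0, 0.0, 1.0]] [-0.303 -0.66   1.203] [ 0.514  0.484 -0.708] 0.9958597819010416
side [[408.42929063947463, 0.0, 261.0967796643541], [0.0, 408.42929063947463, 190.114157357292], [0.0, 0.0, 1.0]] [ 0.442 -0.822  0.864] [ 0.054  0.765 -0.641] 0.9532267252604166
```

View pics/scene0.png

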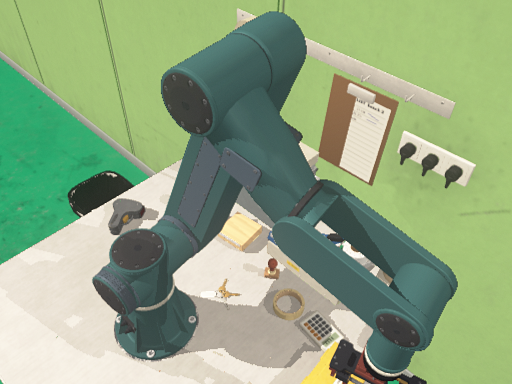

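View pics/side0.png

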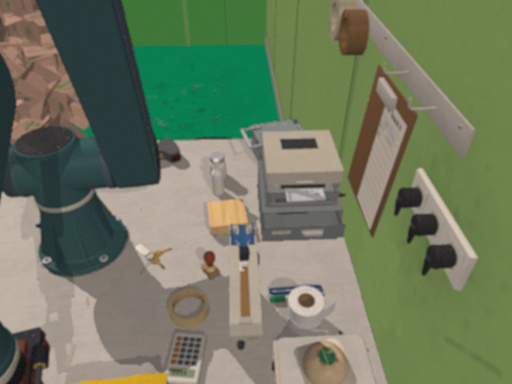

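The side view shows a grey bin-like box around (300,185), two white items near (218,172), a yellowish block at (228,215), the stamp at (210,262) and the tape roll at (187,308). The arm hides most of the scene view. I'll check the geometry with rays and depth.

```bash
cat > h.py <<'E'
import numpy as np,cv2
def world(c):
    K,R,t=c['intrinsics'],c['R'],c['t']; v,u=np.mgrid[:384,:512]; z=c['range_z'].astype(float)
    P=np.stack([(u-K[0,2])/K[0,0]*z,(v-K[1,2])/K[1,1]*z,z],-1)
    W=(P-t)@R; W[z==0]=np.nan; return W
def ray(c,uv,h):
    K,R,t=c['intrinsics'],c['R'],c['t']; C=-R.T@t
    d=R.T@np.linalg.solve(K,np.array([uv[0],uv[1],1.])); return C+d*(h-C[2])/d[2]
def proj(c,X):
    p=c['R']@np.asarray(X)+c['t']; q=c['intrinsics']@p; return q[:2]/q[2]
E
python3 - <<'E'
from h import *
s=np.load('side0.npz'); W=world(s)
for uv in [(228,215),(218,160),(217,180),(218,192),(300,155),(300,185),(300,195),(300,215),(300,235),(262,140),(245,280),(210,262),(187,292),(300,300),(165,155),(325,360),(240,235),(215,160),(150,250)]: print(uv,W[uv[1],uv[0]].round(3))
E
python3 - <<'E'
import cv2
i=cv2.imread('pics/side0.png')[110:290,130:370]
cv2.imwrite('pics/side0c.png',cv2.resize(i,None,fx=3.3,fy=3.3,interpolation=cv2.INTER_CUBIC))
E
```

```text
(228, 215) [0.408 0.051 0.041]
(218, 160) [0.381 0.201 0.132]
(217, 180) [0.374 0.186 0.066]
(218, 192) [0.375 0.185 0.018]
(300, 155) [0.607 0.065 0.239]
(300, 185) [0.603 0.004 0.185]
(300, 195) [ 0.598 -0.036  0.185]
(300, 215) [0.614 0.016 0.064]
(300, 235) [ 0.601 -0.073  0.076]
(262, 140) [0.514 0.183 0.212]
(245, 280) [ 0.45  -0.218  0.082]
(210, 262) [ 0.363 -0.139  0.06 ]
(187, 292) [ 0.306 -0.201  0.023]
(300, 300) [ 0.576 -0.264  0.059]
(165, 155) [0.183 0.391 0.024]
(325, 360) [ 0.599 -0.434  0.104]
(240, 235) [ 0.441 -0.152  0.167]
(215, 160) [0.372 0.206 0.129]
(150, 250) [ 0.19  -0.039  0.003]
```

View pics/side0c.png

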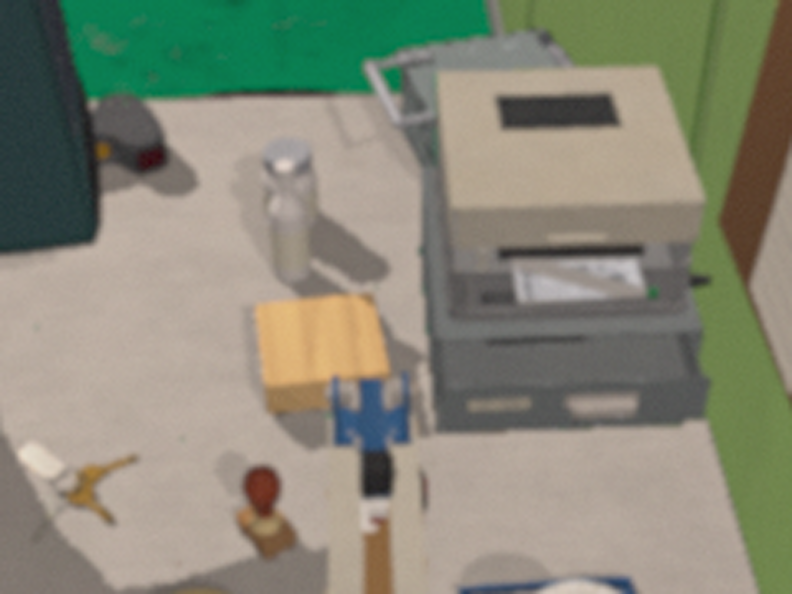

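The crop shows the bin behind the beige printer-like unit, with its bar at the upper left (crop ~(385,95), full image ~(247,138)). The jar stands directly behind the slim flask (full ~(218,160)), and the stand is at ~(227,213). I'll raise the arm and look with the wrist camera from two places.

```bash
cat >> h.py <<'E'
def q(phi): return [np.cos(phi/2),np.sin(phi/2),0,0]   # tool down, x axis at phi, closes along phi-90deg
def snap(env,cam,tag):
    c=imaging.capture(cam); cv2.imwrite(f'pics/{tag}.png',c['image']); np.savez(f'{tag}.npz',**c); return c
E
python3 - <<'E'
from bench import env, imaging, move_gripper
from h import *
env.servo_line([0.149,-0.56,0.44],rate=0.3)
for p in (0,np.pi/2,-np.pi/2):
    j=env.inverse_kinematics([0.40,0.12,0.45],q(p)); print(p,None if j is None else np.round(j,2))
env.move_ptp([0.40,0.12,0.45],q(np.pi/2))
c=snap(env,'wrist','w1'); print((-c['R'].T@c['t']).round(3),c['R'].round(2).tolist())
c=snap(env,'scene','s1'); c=snap(env,'side','d1')
print(env.observe()['clock'])
a=cv2.imread('pics/w1.png');b=cv2.imread('pics/s1.png')
cv2.imwrite('pics/both1.png',cv2.resize(np.hstack([a,b]),(800,300)))
E
```

```text
0 [ 0.13 -0.05  1.5  -0.    1.69  1.7 ]
1.5707963267948966 [ 0.13 -0.05  1.5  -0.    1.69  0.13]
-1.5707963267948966 None
[0.402 0.204 0.598] [[1.0, -0.0, 0.0], [-0.0, -0.95, 0.31], [0.0, -0.31, -0.95]]
3.65
```

View pics/both1.png

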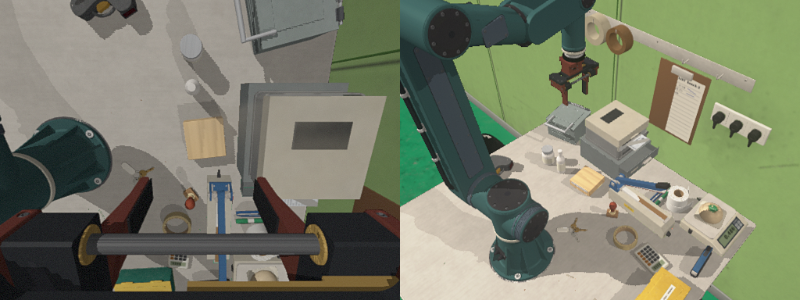

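The left (wrist) half shows the jar at about (190,47)→full (243,60), flask (192,87)→(246,111), stand (205,138)→(262,177), and the bin with its bar at the top (~(250,22)→(320,28)). The right (scene) half shows the jar, flask, stand and bin all in view. Now I'll measure.

```bash
python3 - <<'E'
from h import *
w=dict(np.load('w1.npz')); s=dict(np.load('s1.npz')); d=dict(np.load('d1.npz'))
print('proj jar in scene',proj(s,(0.37,0.25,0.085)).round(0))
for n,c in (('w',w),('s',s),('d',d)):
    W=world(c)
    for nm,(x0,x1,y0,y1,z0,z1) in dict(jartop=(.33,.43,.23,.33,.06,.1),flasktop=(.33,.43,.15,.24,.1,.15),stand=(.33,.48,-.02,.13,.03,.05)).items():
        m=(W[...,0]>x0)&(W[...,0]<x1)&(W[...,1]>y0)&(W[...,1]<y1)&(W[...,2]>z0)&(W[...,2]<z1)
        m=m.astype(np.uint8); k,l,st,ce=cv2.connectedComponentsWithStats(m)
        if k<2: continue
        i=1+st[1:,4].argmax(); m=l==i; P=W[m]; h=np.median(P[:,2]) if nm=='stand' else np.percentile(P[:,2],90)
        T=P[P[:,2]>h-.008]; (cx,cy),(a,b),an=cv2.minAreaRect(T[:,:2].astype(np.float32)*1000)
        print(n,nm,m.sum(),'px',ce[i].round(0),'h',h.round(4),'rect',round(cx/1000,4),round(cy/1000,4),round(a),round(b),round(an,1),'mean',T.mean(0).round(4))
    m=(W[...,0]>.4)&(W[...,1]>.2)&(W[...,2]>.07)&(W[...,2]<.2)
    P=W[m]; P=P[P[:,1]<.6]; print(n,'bin',len(P),P.min(0).round(3),P.max(0).round(3),np.percentile(P[:,2],[10,50,90]).round(3))
for c,t,box in ((w,'wz',(0,130,200,470)),(s,'sz',(110,240,150,280))):
    r0,r1,c0,c1=box; f=3 if t=='wz' else 4
    i=cv2.resize(c['image'][r0:r1,c0:c1],(400 if 0 else (c1-c0)*2,(r1-r0)*2 if t=='wz' else 260),interpolation=cv2.INTER_CUBIC); cv2.imwrite(f'pics/{t}.png',i); print(i.shape)
a=cv2.imread('pics/wz.png');b=cv2.imread('pics/sz.png'); cv2.imwrite('pics/zoom.png',np.hstack([a[:260],b[:260,:260]]))
E
```

```text
proj jar in scene [195. 196.]
w jartop 734 px [244.  59.] h 0.0863 rect 0.3753 0.2893 49 48 40.3 mean [0.3753 0.2896 0.085 ]
w flasktop 105 px [245. 111.] h 0.131 rect 0.3777 0.2028 16 17 89.3 mean [0.3775 0.2027 0.1299]
w stand 2530 px [262. 177.] h 0.04 rect 0.4078 0.0637 112 110 6.5 mean [0.4079 0.0663 0.0399]
w bin 11631 [0.464 0.201 0.07 ] [0.784 0.381 0.179] [0.092 0.111 0.136]
s jartop 175 px [189. 192.] h 0.0875 rect 0.3735 0.2873 48 47 57.7 mean [0.373  0.2873 0.085 ]
s flasktop 47 px [205. 195.] h 0.1314 rect 0.3753 0.201 17 17 39.3 mean [0.3751 0.2009 0.1289]
s stand 851 px [240. 229.] h 0.0395 rect 0.4043 0.062 115 112 6.7 mean [0.403  0.0598 0.0394]
s bin 2742 [0.454 0.2   0.07 ] [0.791 0.583 0.2  ] [0.087 0.111 0.173]
d jartop 152 px [217. 158.] h 0.0872 rect 0.3735 0.2918 48 47 86.8 mean [0.3736 0.289  0.0854]
d flasktop 58 px [217. 164.] h 0.1305 rect 0.3762 0.2007 16 17 0.2 mean [0.3757 0.1999 0.1291]
d stand 1012 px [227. 214.] h 0.0404 rect 0.4054 0.0642 112 115 7.0 mean [0.4051 0.059  0.0403]
d bin 1748 [0.455 0.2   0.07 ] [0.782 0.6   0.2  ] [0.092 0.114 0.18 ]
(260, 540, 3)
(260, 260, 3)
```

View pics/zoom.png

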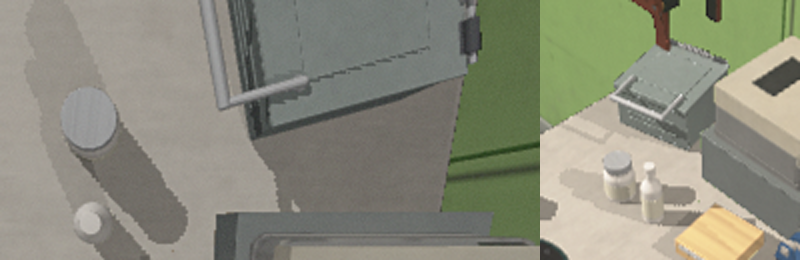

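The zoom shows the jar left of the bin and the flask 88 mm nearer, so there is room to close along x. The bar and lid are shut, and the bin is turned by about 10-15°. Measurements agree across three views: jar (0.374, 0.289, top 0.086), stand (0.406, 0.0635, top 0.040). Picking the jar now.

```bash
python3 - <<'E'
from bench import env, imaging, move_gripper
from h import *
W=world(dict(np.load('w1.npz'))); x,y,z=W[...,0],W[...,1],W[...,2]
for xa in np.arange(.46,.56,.01):
    m=(abs(x-xa)<.005)&(y>-.05)&(y<.2); print(round(xa,2),np.nanmax(z[m]).round(3),end='; ')
print()
J=[.374,.289]
env.move_ptp([*J,.2],q(np.pi/2))
print('touch',env.servo_line([*J,.042],rate=.12,contact_N=6))
move_gripper(0.03); o=env.observe(); print(o['finger_gap'],o['grip_force'],o['position'],o['force'].round(1))
env.servo_line([*J,.25],rate=.15); o=env.observe(); print(o['finger_gap'],o['force'].round(1),o['clock'])
for p in (135,150,180): 
    j=env.inverse_kinematics([.406,.0635,.08],q(np.radians(p))); print(p,None if j is None else np.round(j,2))
E
```

```text
0.46 0.554; 0.47 0.545; 0.48 0.539; 0.49 0.004; 0.5 0.12; 0.51 0.238; 0.52 0.239; 0.53 0.239; 0.54 0.239; 0.55 0.239; 0.56 0.24; 
touch False
0.05515670483885696 30.000563693465665 [0.37395971 0.28902018 0.04211996] [-0.1  0.8  3.1]
0.05523873830178498 [-0.8 -0.3 -2.7] 8.4167
135 [-0.01  0.33  2.08 -0.    0.73 -0.8 ]
150 [-0.01  0.33  2.08 -0.    0.73 -1.06]
180 [-0.01  0.33  2.08 -0.    0.73 -1.58]
```

```bash
python3 - <<'E'
from bench import env, imaging, move_gripper
from h import *
S=[.406,.0635]; f=q(np.pi)
env.move_ptp([*S,.25],f)
env.servo_line([*S,.10],f,rate=.15)
t=env.servo_line([*S,.078],f,rate=.02,contact_N=3); o=env.observe(); print('touch',t,o['position'].round(4),o['force'].round(1),o['clock'])
move_gripper(0.088)
o=env.observe(); print(o['finger_gap'])
env.servo_line([*S,.25],f,rate=.15)
env.move_ptp([.40,.24,.50],q(np.pi/2))
w=snap(env,'wrist','w2'); s=snap(env,'scene','s2'); d=snap(env,'side','d2'); o=env.observe(); print(o['clock'])
for n,c in (('w',w),('s',s),('d',d)):
    W=world(c); x,y,z=np.moveaxis(W,-1,0)
    m=(x>.33)&(x<.48)&(y>0)&(y<.13)&(z>.1)&(z<.14); P=W[m]
    if len(P): (a,b),r=cv2.minEnclosingCircle(P[P[:,2]>np.percentile(P[:,2],80)-.01][:,:2].astype(np.float32)); print(n,'jar',a,b,r,np.percentile(P[:,2],85))
# view
a=w['image'];b=s['image'][100:292,130:386]
cv2.imwrite('pics/v2.png',np.hstack([cv2.resize(a,(400,300)),cv2.resize(b,(400,300))]))
E
```

```text
touch True [0.4059 0.0635 0.082 ] [-0.8 -0.2  4.6] 12.225
0.08799869356456436
16.0667
w jar 0.40696802735328674 0.06390073895454407 0.025042792782187462 0.1257430587619446
s jar 0.40657204389572144 0.06307324767112732 0.028624197468161583 0.12646399700657873
d jar 0.4041599929332733 0.0627610832452774 0.027362242341041565 0.12645688782907555
```

View pics/v2.png

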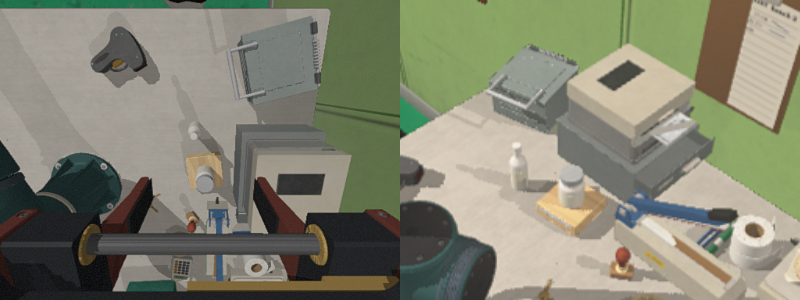

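The jar is standing on the stand (about 1 mm off centre, top at 0.126). The bar is at wrist (302,93) in full pixels and is visible in the scene view too. Locating the bar and hinge axis.

```bash
python3 - <<'E'
from h import *
for n in ('w2','s2','d2','w1'):
    c=dict(np.load(n+'.npz')); W=world(c); x,y,z=np.moveaxis(W,-1,0)
    m=(x>.4)&(x<.8)&(y>.25)&(y<.62)&(z>.08)&(z<.16); P=W[m]
    yaw=np.radians(14)
    for k in range(6):
        ex=np.array([np.cos(yaw),np.sin(yaw)]); ey=np.array([-ex[1],ex[0]])
        u=P[:,:2]@ex; v=P[:,:2]@ey; u0=np.percentile(u,.3)
        b=(u<u0+.011); vm=(v[b].min()+v[b].max())/2
        b2=b&(abs(v-vm)<.045)
        yaw-=np.polyfit(v[b2],u[b2],1)[0]
    Q=P[b2]; L=P[u>u0+.05]
    r=cv2.minAreaRect((L[:,:2]*1000).astype(np.float32))
    ctr=ex*np.median(Q[:,:2]@ex)+ey*vm
    print(n,len(P),b2.sum(),'yaw',np.degrees(yaw).round(2),'len',np.ptp(v[b]).round(3),'ctr',ctr.round(4),'u w',np.ptp(Q[:,:2]@ex).round(4),'z',np.percentile(Q[:,2],[5,50,95]).round(4),'lidz',np.median(L[:,2]).round(4),'lidrect',np.round(r[0],0),np.round(r[1],0),round(r[2],1),'u-range',(u.max()-u.min()).round(3), 'vmid lid',((u*0+v)[u>u0+.06].min()+v[u>u0+.06].max())/2-vm)
# two-view triangulation check of bar height: project centre line
E
```

```text
w2 14042 316 yaw 14.17 len 0.117 ctr [0.474  0.3495] u w 0.0121 z [0.1116 0.1149 0.1167] lidz 0.1107 lidrect [671. 354.] [294. 256.] 14.2 u-range 0.345 vmid lid -0.0436102037423145
s2 2461 62 yaw 12.26 len 0.119 ctr [0.4702 0.3491] u w 0.0139 z [0.1071 0.1135 0.1189] lidz 0.1106 lidrect [644. 439.] [289. 358.] 0.1 u-range 0.374 vmid lid 0.022076300510141866
d2 1238 53 yaw 13.92 len 0.124 ctr [0.4709 0.3461] u w 0.0117 z [0.1104 0.1151 0.1174] lidz 0.1115 lidrect [640. 434.] [283. 368.] 0.1 u-range 0.37 vmid lid 0.011455210839504681
w1 8702 420 yaw 14.49 len 0.079 ctr [0.4782 0.3303] u w 0.0116 z [0.111  0.115  0.1171] lidz 0.1104 lidrect [652. 309.] [268. 127.] 1.9 u-range 0.312 vmid lid -0.06450769369231854
```

```bash
cat >> h.py <<'E'
YAW=np.radians(14.1); EX=np.array([np.cos(YAW),np.sin(YAW),0]); QB=q(np.pi/2+YAW)
BAR=np.array([.4735,.349,.110]); PIN=BAR+.2*EX
def bar(a): return PIN-.2*np.cos(a)*EX+np.array([0,0,.2*np.sin(a)])
E
python3 - <<'E'
from bench import env, imaging, move_gripper
from h import *
for a in (0,.5,.82,1.05):
    j=env.inverse_kinematics(bar(a),QB); print(a,None if j is None else np.round(j,2))
move_gripper(0.026)
env.move_ptp(BAR+[0,0,.12],QB)
w=snap(env,'wrist','w3'); f0=env.observe()
print('touch',env.servo_line(BAR,QB,rate=.06,contact_N=4))
o=env.observe(); print(o['position'].round(4),(o['force']-f0['force']).round(1),o['finger_gap'],o['clock'])
cv2.imwrite('pics/w3.png',w['image']); snap(env,'scene','s3'); snap(env,'side','d3'); snap(env,'wrist','w4')
a=cv2.imread('pics/w4.png'); b=cv2.imread('pics/s3.png')[60:252,100:356]
cv2.imwrite('pics/v3.png',np.hstack([cv2.resize(a,(400,300)),cv2.resize(b,(400,300))]))
E
```

```text
0 [ 0.52  0.48  1.67 -0.    0.99  0.27]
0.5 [ 0.51  0.4   1.52 -0.    1.22  0.26]
0.82 [ 0.49  0.41  1.38 -0.    1.35  0.25]
1.05 [ 0.48  0.45  1.25 -0.    1.44  0.23]
touch False
[0.4737 0.3491 0.1103] [-0.4 -0.6 -1.6] 0.026147475980055738 20.4667
```

View pics/v3.png

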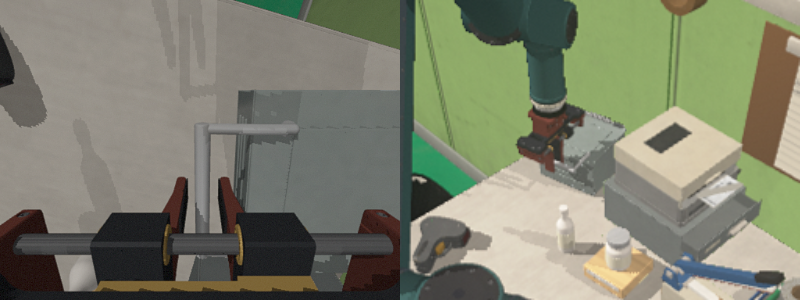

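The bar (wrist view ~(202,180)) sits centred between the two fingers, with the inner finger clear of the lid edge. I'll grip it and move along the arc.

```bash
python3 - <<'E'
from bench import env, imaging, move_gripper
from h import *
f0=env.observe()['force']
move_gripper(0.0); o=env.observe(); print(o['finger_gap'],o['grip_force'],(o['force']-f0).round(1))
for a in np.linspace(0,.80,7)[1:]:
    env.servo_line(bar(a),QB,rate=.08); o=env.observe(); print(a.round(2),(o['force']-f0).round(1),o['finger_gap'].round(4),o['position'].round(4))
    if np.linalg.norm(o['force']-f0)>20: break
print(o['clock']); snap(env,'side','d5');w=snap(env,'wrist','w5');s=snap(env,'scene','s5')
b=s['image'][60:252,100:356]
cv2.imwrite('pics/v5.png',np.hstack([cv2.resize(w['image'],(400,300)),cv2.resize(b,(400,300))]))
E
```

```text
0.01121340971553753 30.000423789024353 [-2.3 -0.3  0.8]Traceback (most recent call last):
  File "<stdin>", line 6, in <module>
AttributeError: 'float' object has no attribute 'round'
```

```bash
python3 - <<'E'
from bench import env, imaging, move_gripper
from h import *
f0=np.array([-.4,-.6,-1.6])*0+env.observe()['force']
for a in np.linspace(0,.80,7)[1:]:
    env.servo_line(bar(a),QB,rate=.08); o=env.observe(); print(round(a,2),o['force'].round(1),round(o['finger_gap'],4),o['position'].round(4))
    if np.linalg.norm(o['force']-f0)>20: break
print(o['clock']); snap(env,'side','d5');w=snap(env,'wrist','w5');s=snap(env,'scene','s5')
b=s['image'][60:252,100:356]
cv2.imwrite('pics/v5.png',np.hstack([cv2.resize(w['image'],(400,300)),cv2.resize(b,(400,300))]))
E
```

```text
0.13 [-1.8  0.7 -0.7] 0.0115 [0.4748 0.3493 0.1361]
0.27 [-4.2  0.7 -1.2] 0.0113 [0.4798 0.3505 0.1631]
0.4 [-6.5 -0.9  1.1] 0.0113 [0.4879 0.3526 0.1885]
0.53 [-8.4 -1.5  3.3] 0.0109 [0.4989 0.3553 0.2124]
0.67 [-11.7  -3.4   6.2] 0.0113 [0.513  0.3588 0.2349]
0.8 [-12.   -4.6  12.5] 0.011 [0.5305 0.3632 0.2558]
24.1583
```

View pics/v5.png

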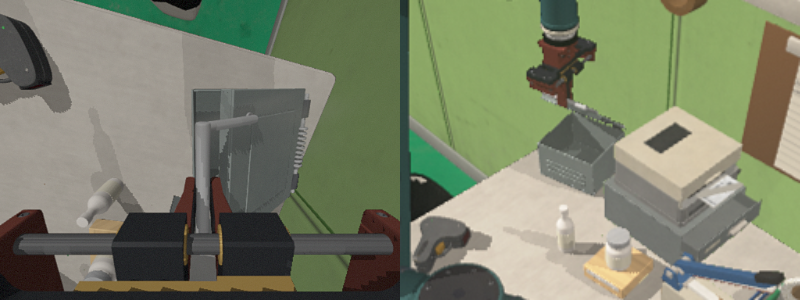

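The lid is following the bar and stands at about 0.8 rad. An outward radial force of about 17 N has built up, so my pin estimate is a millimetre or two low. I'll correct it and continue past balance.

```bash
cat >> h.py <<'E'
def rh(a): return -np.cos(a)*EX+np.array([0,0,np.sin(a)])
E
python3 - <<'E'
from bench import env, imaging, move_gripper
from h import *
a=.8; r=lambda a:round(float(env.observe()['force']@rh(a)),1)
print(r(a)); env.servo_line(bar(a)+.001*rh(a),QB,rate=.02); f1=r(a); print(f1)
env.servo_line(bar(a)+.002*rh(a),QB,rate=.02); f2=r(a); print(f2)
d=.002
for a in (.89,.97,1.03):
    if r(a)>6: d+=.001
    if r(a)<-6: d-=.001
    env.servo_line(bar(a)+d*rh(a),QB,rate=.05); o=env.observe(); print(a,d,r(a),o['force'].round(1),round(o['finger_gap'],4),o['position'].round(4))
print(o['clock'])
w=snap(env,'wrist','w6');s=snap(env,'scene','s6');dd=snap(env,'side','d6')
for n,c in (('w',w),('s',s),('d',dd)):
    W=world(c)-PIN; ey=np.array([-EX[1],EX[0],0]); u=-(W@EX); v=W@ey; z=W[...,2]
    m=(abs(v)<.07)&(u>.0)&(u<.13)&(z>.03)&(abs(np.arctan2(z,u)-1.0)<.35)
    g=c['image'].astype(int); m&=(g.max(-1)-g.min(-1)<35)
    if m.sum()>30:
        p=np.polyfit(z[m],u[m],1); print(n,m.sum(),'lid angle',np.arctan2(1,p[0]).round(3),np.median(np.arctan2(z[m],u[m])).round(3))
E
```

```text
17.5
12.4
8.9
0.89 0.003 7.4 [-5.8 -1.6  4.6] 0.0111 [0.5439 0.3666 0.269 ]
0.97 0.004 6.4 [-3.7 -2.4  4.9] 0.0115 [0.5562 0.3696 0.279 ]
1.03 0.005 1.5 [-0.4 -2.2  1.1] 0.0111 [0.5658 0.3719 0.2857]
26.2
w 29969 lid angle 1.35 1.145
s 1025 lid angle 1.414 1.193
d 1291 lid angle 1.489 1.251
```

```bash
cat >> h.py <<'E'
def lidfit(c,dz=0):
    W=world(c)-PIN; ey=np.array([-EX[1],EX[0],0]); u=-(W@EX); v=W@ey; z=W[...,2]; rr=np.hypot(u,z)
    m=(abs(v)<.075)&(rr>.06)&(rr<.16)&(z>.02)&(u>0); th=np.arctan2(z[m],u[m])
    h,e=np.histogram(th,np.arange(.4,1.5,.03)); k=h.argmax(); t=e[k]+.015; s=abs(th-t)<.06
    return int(s.sum()),round(float(np.median(th[s])),3),h[max(0,k-3):k+4].tolist()
E
python3 - <<'E'
from h import *
for n in ('w5','s5','d5','w6','s6','d6'): print(n,lidfit(dict(np.load(n+'.npz'))))
E
```

```text
w5 (9002, 0.799, [0, 0, 3910, 4754, 338, 0, 0])
s5 (15, 0.74, [0, 0, 0, 6, 6, 4, 5])
d5 (170, 0.797, [0, 0, 55, 104, 11, 0, 0])
w6 (5729, 1.033, [0, 0, 2755, 2837, 137, 0, 0])
s6 (213, 0.977, [0, 6, 63, 136, 8, 1, 1])
d6 (33, 1.021, [3, 10, 5, 11, 9, 2, 0])
```

The wrist depth reads the lid at 1.03 rad, and it reads 0.80 for the earlier 0.80 command, so the lid is past balance. Now easing back to 0.82.

```bash
python3 - <<'E'
from bench import env, imaging, move_gripper
from h import *
env.sleep(.2)
for a in (.96,.89,.82): env.servo_line(bar(a)+.0045*rh(a),QB,rate=.04)
env.sleep(.6)
o=env.observe(); print(o['force'].round(1),o['finger_gap'],o['grip_force'],o['position'].round(4),o['qvel'].round(4),o['clock'])
w=snap(env,'wrist','w7');s=snap(env,'scene','s7');d=snap(env,'side','d7')
print(lidfit(w),lidfit(d))
for n,c in (('s',s),('d',d)):
    W=world(c); x,y,z=np.moveaxis(W,-1,0); P=W[(x>.33)&(x<.48)&(y>0)&(y<.13)&(z>.1)&(z<.14)]
    print(n,'jar',np.median(P,0).round(4),len(P))
cv2.imwrite('pics/v7.png',np.hstack([cv2.resize(w['image'],(400,300)),cv2.resize(s['image'][60:252,100:356],(400,300))]))
E
```

```text
[ 3.6  1.3 -3.6] 0.011395365278153276 30.001654028892517 [0.5323 0.364  0.2596] [ 0.0012  0.0016  0.0001 -0.0015 -0.0015 -0.    ] 28.675
(8650, 0.814, [0, 0, 2, 5914, 2602, 132, 0]) (157, 0.812, [0, 0, 8, 122, 26, 1, 0])
s jar [0.4002 0.0591 0.123 ] 198
d jar [0.4053 0.0529 0.1243] 271
```

View pics/v7.png

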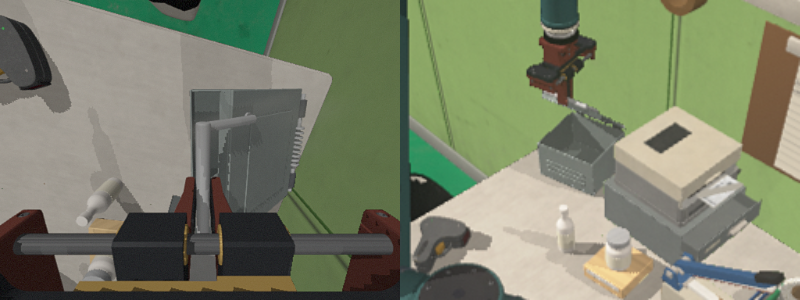

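The fingers hold the bar (wrist view ~(203,165)) with the lid still at 0.81 rad, and the jar stands on the stand in the scene half (~(618,245)). Handing in.

```bash
python3 -c "
from bench import env, imaging, move_gripper
print(env.close_job())"
```

```text
the job is handed in; nothing more can be done
None
```

The job is handed in (no verdict came back): the jar stands about 1 mm from the middle of the stand, and the lid was raised to about 1.03 rad, eased back and is held still by the fingers at about 0.81 rad.

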